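# Index the weld positioner and mirror its hidden tag to the camera

## Robot

A 6-joint arm with a two-finger parallel gripper is mounted at the origin on the work surface. World frame = base frame: x ahead of the robot, y to its left, z up, the work surface at z = 0. Lengths are in m, angles in rad, forces in N, time in s.
With the tool pointing down it reaches from about 0.35 to 0.85 m from the base axis. Payload 8.1 kg.
Tool frame: the origin (TCP) lies on the centre line of the jaws, within the pads' length; the fingertips stand robot.tips_ahead ahead of it and the grasp point (between the pads) lies 8 mm behind it (robot.tips_ahead is the distance from the TCP to the fingertips, in m); z points along the fingers, y is the direction in which the jaws open and shut (so a half turn about z gives the same grasp; the last joint's range is limited). The gripper opens to 93 mm and grips with 3 to 60 N. Pads are 15 mm wide; open, the fingers measure 128 mm over their backs; the gripper's body (75 mm by 188 mm) begins 65 mm behind the grasp point.
Start: joints at [1.124, 0.13, 1.488, -0, 1.523, -0.085], TCP at [0.212, 0.561, 0.23] pointing down, gripper open.
Joint ranges: [-2.96, 2.96], [-0.89, 2.26], [0.02, 2.5], [-1.34, 4.48], [0, 2.73], [-2.66, 2.66]. Speed limits (rad/s): [2.39, 2.39, 2.79, 3.14, 3.14, 3.14].

## Interface

Orientations are given as a rotation vector (axis times angle).
In Python, from plant import monitor, eyes, job, robot gives the robot as it stands.
- The arm moves only by the tool servo_tool, never from a script. Its argument "plan" is a list that holds one entry, the list of rows, each a list of 7 numbers: the closure, from -1 (fully open) to 1 (shut), so that 0 is half open, then the shift along the world's x, y, z in mm, then the turn, a rotation vector about the world's x, y, z in rad. In form: [[[hand, dx, dy, dz, ax, ay, az], ...]]. A call has 1 to 12 rows; each row shifts and turns the commanded pose from where the row before left it; what a row does not reach is not made up. A row lasts 1/10 s, in which the tool goes at most 50 mm and 8.59 degrees, less where a joint would pass 70% of its speed; a pose out of reach is approached as far as the arm can. A call with a gripper value outside its range is refused whole. The fingers move at their own pace and stop on an object; "force" is the grip in N (left out, the last holds). Time passes only in rows, so rows that do not move let the fingers close. It gives the time, the measured TCP pose, the force and the opening at its end, in the units of the state.
- monitor.read_state(): the state, without advancing time (a new reading comes with each control period).
- eyes.read_camera(name): name is "scene" or "top" or "wrist"; returns the picture (384x512x3 uint8, red, green, blue); there is no depth.
- eyes.camera_info(name): a dict with "mtx" (3x3 intrinsics, pixels), "R" (3x3) and "t" (3): a world point X has camera coordinates R X + t. Camera axes: x right, y down, z forward; pixel columns grow to the right and rows downward; lengths in m; the calibration is good to about 2 mm. The wrist camera is an equidistant fisheye: a pixel r from the principal point sees the ray r / f radians off the axis. A picture is of the moment at which its call begins: read the wrist's pose just before it. camera_info takes no time and is no camera call; for the wrist camera it gives the pose at the moment of the call.
- job.close_job(): hands the job in, once; it reports no verdict.
The state is a dict: "t": time; "q": joint angles; "dq": joint speeds; "joint_torque": joint torques, N m; "tool_pos": TCP position; "orientation": TCP orientation; "force": force on the tool from outside, world axes, zero at the start; "wrist_torque": the same for the moment, N m; "opening": finger opening in m.
Only numpy, scipy, OpenCV 4.12 (cv2) and the standard library are available. Lean on these libraries where they do the work, as an engineer would, in place of code of your own. Each camera call takes 0.05 s, during which the arm holds its last target. There are 200 camera calls.

## Task

Turn the black index knob of the bench positioner clockwise until it clicks over into its next position, so that the small tag under the flange comes round to the camera's side. Then pick up the inspection mirror by its handle and hold it where the camera is focused, beside and below the flange, angled so that the camera sees the tag in the middle of the mirror. Finish while holding the mirror still at that angle, touching nothing else with it, and leave everything else on the bench where it lies.

Things in the scene. Friction and masses are not known exactly. Their poses are not given: they have to be found in the camera images.
- index_knob (a joint): Angle of the positioner's index knob, rad: 0 at the start, grows clockwise seen from above, up to a stop at 1.047 (60 degrees). A spring detent holds it: it resists with about 0.2 N m at first, less and less up to half-way, at 0.52, where it goes over and snaps the knob on to 1.047, where it stays. Let go before half-way it springs back. The turntable with the welded part turns with the knob, the same angle and the same way.
- knob_grip (a point): Centre of the knob's bar grip, on the knob's upright axis, 88 mm above the table. The bar is black plastic, 50 mm long along this point's x axis, 13 mm thick (y), 30 mm tall (14 mm of it above this point, 16 mm below), on a round skirt 52 mm across; z is up. The skirt's top is 72 mm above the table. It stands on the low green housing to the robot's right of the turntable.
- tag (a point): The aluminium tag, 14 mm square, on the upright 60 mm pipe of the welded part, right under its flange: centre of its outer face, 168 mm above the table, 31.6 mm from the turntable's axis; it faces outwards from that axis and moves round with the turntable. The flange above it is a disc 120 mm across, its underside at 190 mm and its top at 202 mm height. Below, the faceplate is 144 mm across, its top 72 mm high, with clamps up to 97 mm high.
- lens (a point): Front of the camera's lens. Its z axis is the optical axis, pointing from the camera to where it looks (70 degrees downwards, slanting towards the turntable's side); x is level. The camera, an aluminium box 44 x 44 x 62 mm with a black lens, hangs 0.38 m above the table from a steel post beyond it; it stays where it is.
- focus (a point): The point in the air where the camera is focused, 280 mm from the lens along its optical axis, 120 mm above the table and 120 mm from the turntable's axis, straight out from where the tag stands after the click: the middle of the mirror's glass belongs here. The picture is sharp and inside the frame up to 15 mm from here. Same axes as the lens.
- aim (a point): A point in the air on the straight line from the lens to the place where the tag stands after the click, dividing it as their distances from the focus point (280 and 101 mm): with the glass at the focus point, the mirror shows the tag to the camera when the line square to the glass through its middle passes through this point. x and y axes level, z up.
- mirror_grip (a point): Middle of the inspection mirror's handle at the place to grip, half-way up (11 mm above the table while it lies there). The handle is a ribbed black rubber bar, 18 mm wide (y), 22 mm tall (z), running along x from 65 mm behind this point to 45 mm ahead; from there a 7 mm steel stem runs on ahead to the mirror head. The whole weighs about 0.13 kg and balances about 12 mm ahead of this point. At the start it lies flat on the table, z up.
- mirror_face (a point): Middle of the mirror's glass, on the glass; its z axis is square to the glass, pointing out of the reflecting side, x runs away from the handle. The head is a steel disc 60 mm across and 4 mm thick with a 56 mm round glass. It lies 135 mm ahead of the grip point along the handle and 4 mm above it.
- mirror_head (a joint): Angle of the head's stiff swivel about the stem, rad: the head is turned by this angle about the handle's x axis (right-hand rule); 0 when the glass is square to the handle's z axis. It starts anywhere within 0.25 either way and stays where it is left (0.12 N m of friction). The swivel axis runs along the stem, 2 mm above the grip point and 2 mm under the glass.
- chipping_hammer: Bystander: chipping hammer lying to the right, 0.2 m long, 20 mm high; origin on the table under its shaft.
- wire_brush: Bystander: wire brush with a wooden back, 240 x 28 mm, 35 mm high; origin under its middle.
- spray_can: Bystander: upright aluminium spray can, 62 mm across, 190 mm tall; origin under its middle.
- wrench: Bystander: steel wrench, 190 mm long; origin under its middle.
- magnet_square: Bystander: triangular steel magnet square, legs 100 mm, 16 mm high; origin under its middle.
- pipe_offcut: Bystander: upright offcut of steel pipe, 60 mm across, 55 mm tall; origin under its middle.
- dip_tin: Bystander: round tin, 72 mm across, 55 mm tall; origin under its middle.
- angle_coupon: Bystander: piece of angle steel, 70 x 40 mm, 40 mm high, standing on the fixture plate (12 mm thick) by the camera stand; origin under its middle.
- positioner: The fixed station on a steel plate 12 mm thick. Origin on the table under the turntable's axis; x points away from the robot (within 0.25 rad), y to the camera's side, z up. In this frame, mm: knob grip (-70, -140, 88), tag after the click (0, 32, 168), focus (0, 120, 120), lens (68, 188, 383), aim (18, 73, 225), camera post (95, 335) up to 477; plate x from -130 to 130, y from -230 to 370.
- table: Steel bench top, upper face at height 0.

How it is judged:
By the outcome, as a careful person would: the job done as asked, in the order asked, and still so for the second after the job is handed in, while the arm keeps its last pose, push and grip.
It also fails if it takes over 58 s, if anything falls off the work surface, if the arm or the gripper's body presses on something with over 40 N, if the wrist force passes 120 N, or if a joint passes its speed limit or range.

## Working session

There is one attempt and no reset: what is moved stays moved. The work goes in short steps, Python scripts to look and compute and a tool call to move; the robot and the scene stay as the last step left them, time stands still between calls to the robot, and variables do not carry over. Pictures are saved under pics/ and viewed, about 8 in all and at most 12, crops included, and the job is handed in when it is done.

Besides the shell and the picture viewer there is one more tool, called after "Request:" as name([rows], argument=value, ...), one row to a line, values as JSON. servo_tool: Moves the arm, as the interface text tells. Its arguments: {"type":"object","properties":{"plan":{"type":"array"},"force":{"type":"number"}},"required":["plan"]}

```bash
ls; mkdir -p pics; python3 - <<'E'
from plant import monitor, eyes, job, robot
import cv2
print(monitor.read_state(), robot.tips_ahead)
for n in("scene","top","wrist"):
    i=eyes.camera_info(n); print(n,i)
    im=eyes.read_camera(n); cv2.imwrite(f"pics/{n}0.png",im[:,:,::-1])
a=cv2.imread("pics/scene0.png");b=cv2.imread("pics/top0.png")
cv2.imwrite("pics/top0b.png",cv2.resize(b,(800,600),interpolation=cv2.INTER_CUBIC))
cv2.imwrite("pics/scene0b.png",cv2.resize(a,(800,600),interpolation=cv2.INTER_CUBIC))
E
```

```text
pics
{'t': 0.0, 'q': array([ 1.12359420e+00,  1.31186683e-01,  1.48927538e+00,  3.26541549e-06,
        1.52298664e+00, -8.53810381e-02]), 'dq': array([ 1.20756027e-03, -7.97609334e-04, -1.10237235e-03, -4.52398659e-05,
        4.02561923e-04, -9.08079921e-04]), 'joint_torque': array([ 1.01225865e-03, -5.59816682e+01, -4.91778624e+01,  7.71702966e-02,
        3.49748146e-02, -1.50570631e-04]), 'tool_pos': array([0.21211636, 0.56066884, 0.22857433]), 'orientation': array([-5.65163668e-01, -3.08983788e+00,  2.81092535e-03]), 'force': array([ 0.37794117, -0.13336738, -0.20696669]), 'wrist_torque': array([-0.02897418,  0.00240537, -0.04826458]), 'opening': 0.09317824885744508} 0.011
scene {'mtx': array([[420.2969702 ,   0.        , 246.54037695],
       [  0.        , 420.2969702 , 194.52327262],
       [  0.        ,   0.        ,   1.        ]]), 'R': array([[ 0.7343338 ,  0.67853327,  0.0186136 ],
       [ 0.41621642, -0.42844433, -0.8019971 ],
       [-0.53620682,  0.59668087, -0.59703784]]), 't': array([-0.35207557, -0.04323522,  1.80230331])}
top {'mtx': array([[362.38284185,   0.        , 254.4777637 ],
       [  0.        , 362.38284185, 191.39768861],
       [  0.        ,   0.        ,   1.        ]]), 'R': array([[ 0.00938584, -0.99995171, -0.00291314],
       [-0.98138444, -0.00865263, -0.19185858],
       [ 0.19182411,  0.00465966, -0.98141826]]), 't': array([-0.00547136,  0.52386816,  1.62724399])}
wrist {'mtx': array([[297.31863964,   0.        , 254.70129752],
       [  0.        , 297.31863964, 187.89108394],
       [  0.        ,   0.        ,   1.        ]]), 'R': array([[ 0.35460731,  0.93501421, -0.00144233],
       [ 0.90282737, -0.34199827,  0.26065288],
       [ 0.24322087, -0.09373159, -0.96543151]]), 't': array([-0.59941885, -0.02936256,  0.39114491])}
```

View pics/top0b.png

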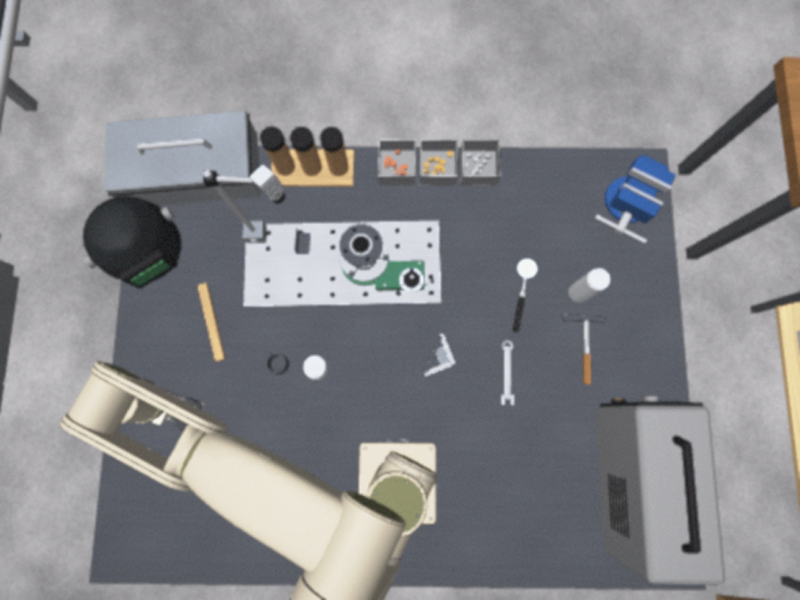

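View pics/scene0b.png

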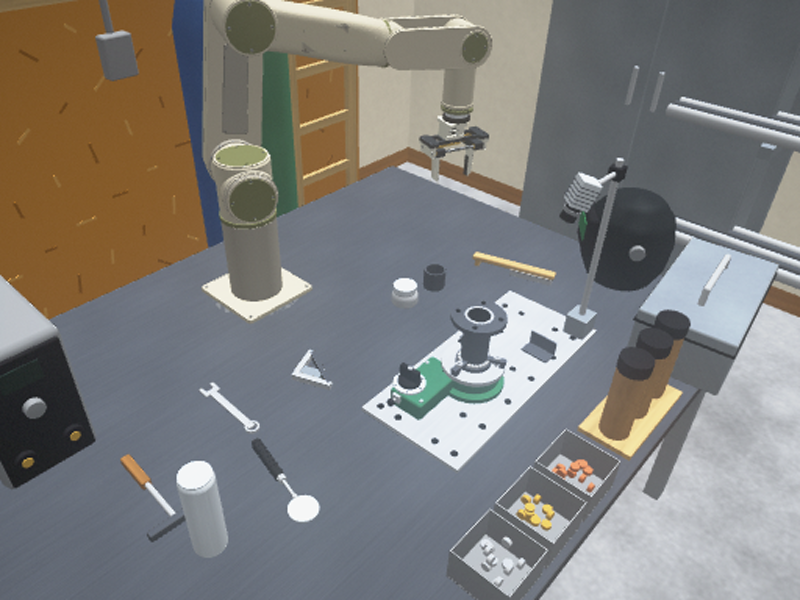

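The top picture shows the plate with corners near (244,252), (439,221), (441,303) and (243,306) in the 800-px image. The flange is at (361,245), the knob at (411,277), the mirror handle at (521,310) and the mirror head at (527,268). The scene view agrees with this.

```bash
cat > h.py <<'E'
import numpy as np, cv2
from plant import monitor, eyes, job, robot
from scipy.spatial.transform import Rotation as Ro
def ray(name,px,info=None):
    i=info or eyes.camera_info(name); K=i["mtx"]; R=np.array(i["R"]); t=np.array(i["t"])
    d=np.array([(px[0]-K[0,2])/K[0,0],(px[1]-K[1,2])/K[1,1]])
    if name=="wrist":
        r=np.linalg.norm(d); v=np.r_[d/max(r,1e-9)*np.sin(r),np.cos(r)]
    else: v=np.r_[d,1]
    return -R.T@t, R.T@v
def at_z(name,px,z,info=None):
    c,d=ray(name,px,info); return c+d*(z-c[2])/d[2]
def proj(name,X,info=None):
    i=info or eyes.camera_info(name); K=i["mtx"]; c=np.array(i["R"])@np.array(X)+i["t"]
    if name=="wrist":
        r=np.hypot(c[0],c[1]); th=np.arctan2(r,c[2]); u=c[:2]/max(r,1e-9)*th
    else: u=c[:2]/c[2]
    return np.array([K[0,0]*u[0]+K[0,2],K[1,1]*u[1]+K[1,2]])
E
python3 - <<'E'
from h import *
s=.64
P=lambda x,y,z,n="top":print(n,(x,y),at_z(n,(x*s,y*s),z).round(3))
for c in[(244,252),(439,221),(441,303),(243,306)]:P(*c,.012)
P(361,245,.202);P(411,277,.102);P(521,310,.022);P(527,268,.015)
P(479,316,.202,"scene");P(303,508,.015,"scene");P(268,460,.022,"scene");P(409,370,.102,"scene")
b=cv2.imread("pics/top0.png")
cv2.imwrite("pics/c1.png",cv2.resize(b[125:215,145:365],None,fx=3.6,fy=3.6,interpolation=cv2.INTER_CUBIC))
E
```

```text
top (244, 252) [0.675 0.475 0.012]
top (439, 221) [ 0.78  -0.127  0.012]
top (441, 303) [ 0.52  -0.132  0.012]
top (243, 306) [0.506 0.468 0.012]
top (361, 245) [0.645 0.1   0.202]
top (411, 277) [ 0.579 -0.039  0.102]
top (521, 310) [ 0.499 -0.371  0.022]
top (527, 268) [ 0.631 -0.395  0.015]
scene (479, 316) [0.655 0.097 0.202]
scene (303, 508) [ 0.636 -0.394  0.015]
scene (268, 460) [ 0.506 -0.37   0.022]
scene (409, 370) [ 0.589 -0.047  0.102]
```

```bash
python3 - <<'E'
from h import *
s=monitor.read_state();i=eyes.camera_info("wrist")
T=Ro.from_rotvec(s["orientation"]).as_matrix()
c=-i["R"].T@i["t"]
print("T",T.round(3)); print("cam in tool",(T.T@(c-s["tool_pos"])).round(4)); print("cam axes in tool (cols)",(T.T@i["R"].T).round(3))
E
```

```text
T [[-0.935  0.354 -0.001]
 [ 0.354  0.935 -0.001]
 [ 0.    -0.001 -1.   ]]
cam in tool [ 0.0731  0.0003 -0.1557]
cam axes in tool (cols) [[-0.001 -0.965 -0.261]
 [ 1.    -0.001  0.   ]
 [-0.    -0.261  0.965]]
```

View pics/c1.png

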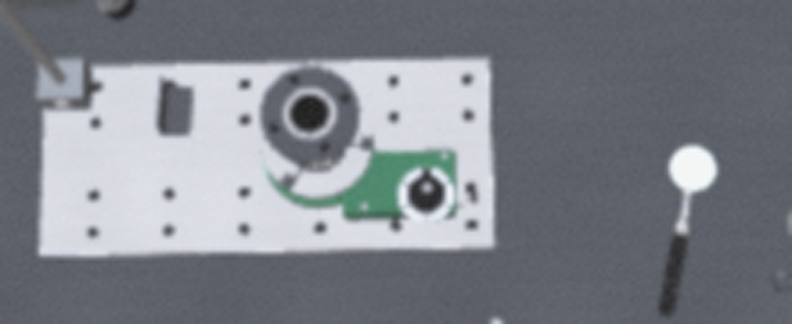

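Request:
servo_tool([
  [[-1,21,-43,6,0,0,0],[-1,21,-43,6,0,0,0],[-1,21,-43,6,0,0,0],[-1,21,-43,6,0,0,0],[-1,21,-43,6,0,0,0],[-1,21,-43,0,0,0,0],[-1,21,-43,0,0,0,0],[-1,21,-43,0,0,0,0],[-1,21,-43,0,0,0,0],[-1,21,-43,0,0,0,0],[-1,21,-43,0,0,0,0],[-1,21,-43,0,0,0,0]],
])

```text
t: 1.35
tool_pos: [0.4647, 0.0432, 0.2596]
orientation: [0.565, 3.09, 0.0]
force: [0.8, 0.5, -0.1]
opening: 0.0931
```

Request:
servo_tool([
  [[-1,21,-43,0,0,0,0],[-1,21,-43,0,0,0,0],[-1,20,-40,0,0,0,0],[-1,0,0,0,0,0,0],[-1,0,0,0,0,0,0]],
])

```text
t: 1.85
tool_pos: [0.5261, -0.0816, 0.2589]
orientation: [-0.568, -3.088, -0.001]
force: [0.0, 0.1, -0.5]
opening: 0.0926
```

```bash
python3 - <<'E'
from h import *
import pickle
s=monitor.read_state(); i=eyes.camera_info("wrist"); im=eyes.read_camera("wrist")
pickle.dump((s,i),open("w1.pkl","wb"))
cv2.imwrite("pics/w1.png",im[:,:,::-1]); cv2.imwrite("pics/w1b.png",cv2.resize(im[:,:,::-1],(800,600),interpolation=cv2.INTER_CUBIC))
print(s["t"],s["tool_pos"],s["q"].round(2))
E
```

```text
1.85 [ 0.52611747 -0.0816382   0.25887901] [-0.25 -0.06  1.63  0.    1.57 -1.46]
```

View pics/w1b.png

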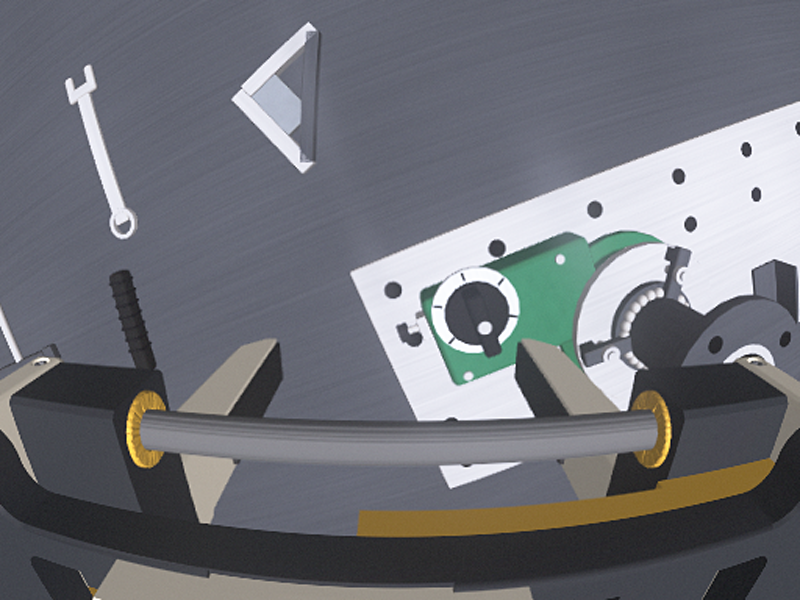

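The wrist view shows the knob on the green housing, with the skirt centred at about (477,308) and the bar running towards (490,352). The near plate corner is at (351,271) and the mirror handle at (120–145, 270–370).

```bash
python3 - <<'E'
import cv2
b=cv2.imread("pics/w1.png")
# x0=255,y0=155 scale 8
cv2.imwrite("pics/c2.png",cv2.resize(b[155:230,255:355],None,fx=8,fy=8,interpolation=cv2.INTER_CUBIC))
E
```

```text
(no output)
```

View pics/c2.png

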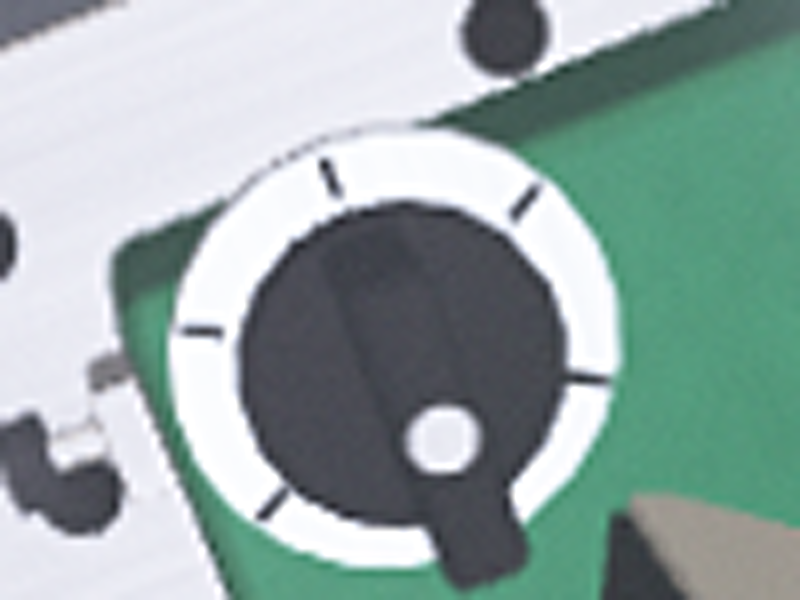

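```bash
python3 - <<'E'
from h import *
import pickle
s,i=pickle.load(open("w1.pkl","rb"))
w=lambda u,v,z:at_z("wrist",(255+u/8,155+v/8),z,i)
sk=w(403,362,.072)
a=w(365,247,.102);b=w(491,574,.102);d=b-a
print("skirt",sk.round(4),"bar ends",a.round(4),b.round(4),"mid",((a+b)/2).round(4),"len",np.linalg.norm(d),"ang",np.degrees(np.arctan2(d[1],d[0])))
L=w(455,588,.102)-w(328,270,.102);R=w(525,550,.102)-w(430,240,.102)
for e in(L,R):print("edge ang",np.degrees(np.arctan2(e[1],e[0])))
e=w(525,560,.102)-w(457,588,.102);print("width",np.linalg.norm(e),np.degrees(np.arctan2(e[1],e[0])))
# plate corners and edges at .012
q=lambda u,v,z:at_z("wrist",(u*.64,v*.64),z,i)
c0=q(351,271,.012);c1=q(451,488,.012);c2=q(800,102,.012);print(c0.round(4),c1.round(4),c2.round(4))
print("edge x ang",np.degrees(np.arctan2(*(c1-c0)[[1,0]])),"edge y ang-90",np.degrees(np.arctan2(*(c2-c0)[[1,0]]))-90)
yaw=np.arctan2(*(c1-c0)[[1,0]])
for dy in (yaw,):
  for org in ("c0",):
    Rz=Ro.from_rotvec([0,0,dy]).as_matrix(); o=c0-Rz@[-.13,-.23,.012]; print("org from corner",o.round(4),"knob",(o+Rz@[-.07,-.14,.088]).round(4))
E
```

```text
skirt [ 0.5806 -0.036   0.072 ] bar ends [ 0.5523 -0.0375  0.102 ] [ 0.6052 -0.0354  0.102 ] mid [ 0.5787 -0.0364  0.102 ] len 0.052902544810771716 ang 2.211621865940856
edge ang 2.5553292218776185
edge ang -1.167109228762637
width 0.010640254875169126 92.26762251456908
[ 0.5247 -0.1255  0.012 ] [ 0.7844 -0.1181  0.012 ] [0.5111 0.4174 0.012 ]
edge x ang 1.6265436041172363 edge y ang-90 1.4381129521104583
org from corner [0.6481 0.1081 0.    ] knob [ 0.5821 -0.0338  0.088 ]
```

The knob is at about (0.580, -0.036), its bar lies at about 1.5°, and the plate yaw is about 1.5°, so these agree. I'll grip the bar across its ends, which keeps the wide gripper body clear of the flange through the turn.

Request:
servo_tool([
  [[-1,7,6,0,0,0,-0.147],[-1,7,6,0,0,0,-0.147],[-1,7,6,0,0,0,-0.147],[-1,7,6,0,0,0,-0.147],[-1,7,6,0,0,0,-0.147],[-1,7,6,0,0,0,-0.147],[-1,6,5,0,0,0,-0.147],[-1,6,5,0,0,0,-0.147],[-1,0,0,-30,0,0,0],[-1,0,0,-30,0,0,0],[-1,0,0,-30,0,0,0],[-1,0,0,0,0,0,0]],
], force=25)

```text
t: 3.1
tool_pos: [0.5767, -0.0327, 0.1648]
orientation: [-2.177, -2.255, 0.007]
force: [-0.6, 0.2, -0.5]
opening: 0.093
```

```bash
python3 - <<'E'
from h import *
s=monitor.read_state(); i=eyes.camera_info("wrist"); im=eyes.read_camera("wrist")
b=im[:,:,::-1].copy()
print(s["t"],s["tool_pos"],s["orientation"],s["q"].round(2))
g=np.array(s["tool_pos"])
for X in([.580,-.036,.072],[.605,-.0355,.102],[.555,-.0365,.102]):print(proj("wrist",X,i))
cv2.imwrite("pics/w2.png",cv2.resize(b,(800,600),interpolation=cv2.INTER_CUBIC))
E
```

```text
3.1 [ 0.57674415 -0.03265563  0.16483122] [-2.17724309 -2.25513344  0.00731521] [-0.15  0.12  1.62  0.    1.41 -0.18]
[260.08823167 198.17623862]
[292.42495746 209.82603628]
[228.39732516 208.8558232 ]
```

View pics/w2.png

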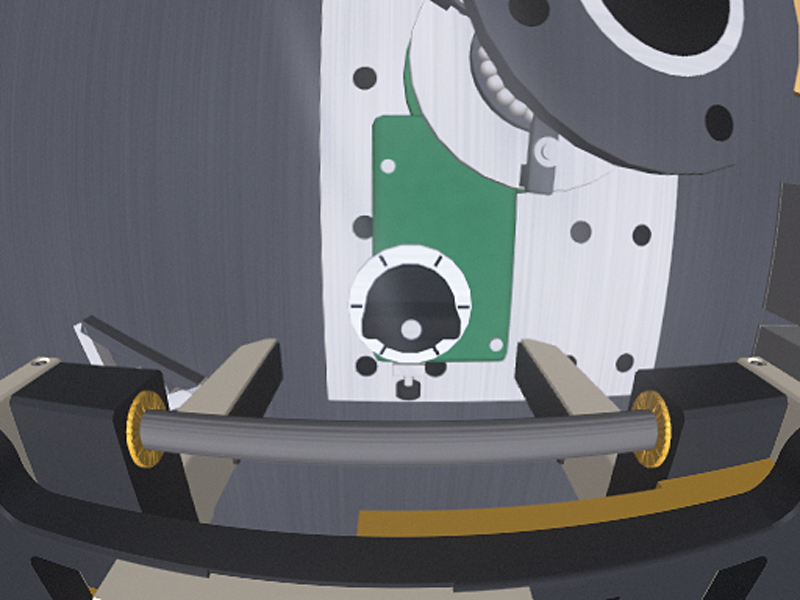

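The bar lies parallel to the jaw axis, with its dot at (411,328) and ends at x = 362 and 461. It sits about 2 mm further +x than I estimated, so I'll correct that, descend and grip.

Request:
servo_tool([
  [[-1,3,-2,-25,0,0,0],[-1,2,-1,-25,0,0,0],[-1,0,0,-24,0,0,0],[-1,0,0,0,0,0,0],[0.3,0,0,0,0,0,0],[0.5,0,0,0,0,0,0],[1,0,0,0,0,0,0],[1,0,0,0,0,0,0],[1,0,0,0,0,0,0],[1,0,0,0,0,0,0]],
], force=25)

```text
t: 4.15
tool_pos: [0.583, -0.038, 0.0959]
orientation: [-2.182, -2.255, 0.006]
force: [-24.6, -0.6, 21.4]
opening: 0.0502
```

Request:
servo_tool([
  [[1,-2,0,1.5,0,0,0],[1,0,0,0,0,0,0],[1,0,0,0,0,0,0]],
])

```text
t: 4.45
tool_pos: [0.5826, -0.0379, 0.0961]
orientation: [-2.184, -2.257, 0.002]
force: [1.3, -1.2, -8.5]
opening: 0.0496
```

Request:
servo_tool([
  [[1,0,0,0,0,0,-0.1],[1,0,0,0,0,0,-0.1],[1,0,0,0,0,0,-0.1],[1,0,0,0,0,0,-0.1],[1,0,0,0,0,0,-0.1]],
])

```text
t: 4.95
tool_pos: [0.5822, -0.0378, 0.0961]
orientation: [-2.677, -1.641, 0.004]
force: [-2.3, -1.2, -5.9]
opening: 0.0496
```

Request:
servo_tool([
  [[1,0,0,0,0,0,-0.1],[1,0,0,0,0,0,-0.1],[1,0,0,0,0,0,-0.1],[1,0,0,0,0,0,-0.1],[1,0,0,0,0,0,-0.1],[1,0,0,0,0,0,-0.06],[1,0,0,0,0,0,0],[1,0,0,0,0,0,0]],
])

```text
t: 5.75
tool_pos: [0.5819, -0.0375, 0.0961]
orientation: [-3.024, -0.847, 0.005]
force: [-6.1, 0.2, -5.2]
opening: 0.05
```

```bash
python3 - <<'E'
from h import *
s=monitor.read_state();print({k:np.round(v,3) for k,v in s.items()})
T=Ro.from_rotvec(s["orientation"]).as_matrix();print("jaw deg",np.degrees(np.arctan2(T[1,1],T[0,1])))
E
```

```text
{'t': np.float64(5.75), 'q': array([-0.152,  0.19 ,  1.672, -0.   ,  1.283,  0.872]), 'dq': array([-0.001, -0.002, -0.001,  0.003,  0.002, -0.003]), 'joint_torque': array([-4.3000e-02, -5.9886e+01, -5.1746e+01,  3.9100e-01, -2.1440e+00,
        2.6800e-01]), 'tool_pos': array([ 0.582, -0.038,  0.096]), 'orientation': array([-3.024, -0.847,  0.005]), 'force': array([-6.087,  0.202, -5.179]), 'wrist_torque': array([-0.024,  1.182,  0.14 ]), 'opening': np.float64(0.05)}
jaw deg -58.711032163397924
```

The jaw turned 60.5°, which matches the stop. I'll release, lift, and move towards the mirror.

Request:
servo_tool([
  [[-1,0,0,0,0,0,0],[-1,0,0,0,0,0,0],[-1,0,0,0,0,0,0],[-1,0,0,30,0,0,0],[-1,0,0,40,0,0,0],[-1,0,0,40,0,0,0],[-1,-6,-40,30,0,0,0.14],[-1,-6,-45,20,0,0,0.14],[-1,-6,-45,10,0,0,0.14],[-1,-6,-45,0,0,0,0.14],[-1,0,0,0,0,0,0.14],[-1,0,0,0,0,0,0]],
])

```text
t: 6.95
tool_pos: [0.5594, -0.2141, 0.2676]
orientation: [2.552, 1.83, 0.001]
force: [0.7, 0.8, 0.1]
opening: 0.0933
```

```bash
python3 - <<'E'
from h import *
import pickle
s=monitor.read_state(); i=eyes.camera_info("wrist"); im=eyes.read_camera("wrist")
pickle.dump((s,i),open("w3.pkl","wb"))
print(s["t"],s["tool_pos"],s["orientation"],s["q"].round(2))
for X in([.5,-.371,.022],[.633,-.394,.015],[.582,-.038,.102]):print(proj("wrist",X,i))
cv2.imwrite("pics/w3.png",im[:,:,::-1])
t=eyes.read_camera("top")[:,:,::-1]; c=eyes.read_camera("scene")[:,:,::-1]
cv2.imwrite("pics/top3.png",t); cv2.imwrite("pics/scene3.png",c)
out=np.zeros((600,800,3),np.uint8)
out[:384,:512]=im[:,:,::-1]
a=cv2.resize(c[180:270,225:325],None,fx=2.8,fy=2.8,interpolation=cv2.INTER_CUBIC); out[:252,515:795]=a
a=cv2.resize(t[150:220,300:375],None,fx=3,fy=3,interpolation=cv2.INTER_CUBIC); out[385:595,0:225]=a
a=cv2.resize(t[130:210,200:285],None,fx=2.6,fy=2.6,interpolation=cv2.INTER_CUBIC); out[385:593,240:461]=a
a=cv2.resize(c[270:340,155:215],None,fx=3,fy=3,interpolation=cv2.INTER_CUBIC); out[385:595,480:660]=a
cv2.imwrite("pics/m3.png",out)
E
```

```text
6.95 [ 0.55940725 -0.21413624  0.26760494] [2.55243096e+00 1.82960991e+00 1.34111294e-03] [-0.45  0.11  1.44  0.    1.59 -0.12]
[251.34940448 269.92982269]
[335.56364291 254.29075305]
[222.60606473  19.13852975]
```

View pics/m3.png

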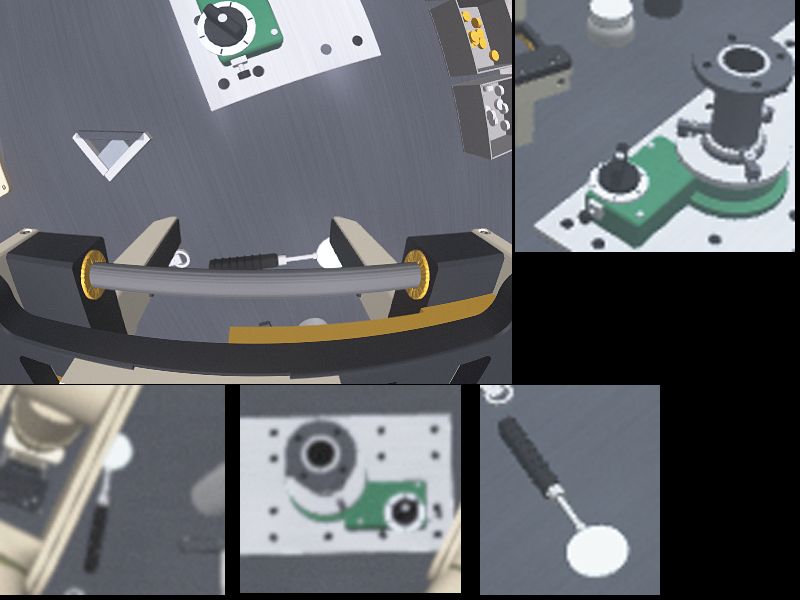

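The knob clicked over: its bar now lies at about -59°. Next I'll put the wrist camera beside the mirror head to get an oblique view for measuring the swivel angle.

Request:
servo_tool([
  [[-1,8,0,0,0,0,0.144],[-1,8,0,-10,0,0,0.144],[-1,8,0,-10,0,0,0.144],[-1,8,0,-15,0,0,0.144],[-1,8,0,-15,0,0,0.144],[-1,8,0,-15,0,0,0.144],[-1,8,0,-20,0,0,0.144],[-1,8,0,-20,0,0,0.144],[-1,8,0,-20,0,0,0.144],[-1,8,0,-20,0,0,0.144],[-1,8,0,-20,0,0,0.144],[-1,8,0,0,0,0,0.138]],
])

```text
t: 8.3
tool_pos: [0.6539, -0.21, 0.0977]
orientation: [-0.268, -3.124, -0.003]
force: [0.1, 0.2, 0.2]
opening: 0.0929
```

Request:
servo_tool([
  [[-1,0,0,0,0,0,0],[-1,0,0,0,0,0,0]],
])

```text
t: 8.5
tool_pos: [0.6559, -0.2116, 0.1024]
orientation: [0.282, 3.128, -0.0]
force: [-0.2, 0.4, -0.0]
opening: 0.0927
```

```bash
python3 - <<'E'
from h import *
import pickle
s=monitor.read_state(); i=eyes.camera_info("wrist"); im=eyes.read_camera("wrist")
pickle.dump((s,i),open("w4.pkl","wb"))
print(s["t"],s["tool_pos"],s["orientation"],s["q"].round(2))
for X in([.5,-.371,.022],[.633,-.394,.015]):print(proj("wrist",X,i))
b=im[:,:,::-1].copy(); cv2.imwrite("pics/w4.png",b)
out=np.zeros((600,800,3),np.uint8); out[:300,:400]=cv2.resize(b,(400,300))
c=cv2.resize(b[60:210,0:100],None,fx=4,fy=4,interpolation=cv2.INTER_CUBIC); out[:600,400:800]=c
cv2.imwrite("pics/m4.png",out)
E
```

```text
8.5 [ 0.65588536 -0.21161156  0.10235151] [ 2.82271379e-01  3.12832126e+00 -2.06576848e-04] [-0.39  0.45  1.34  0.    1.35 -1.78]
[53.5486187  66.85225044]
[ 69.86366692 204.97227692]
```

View pics/m4.png

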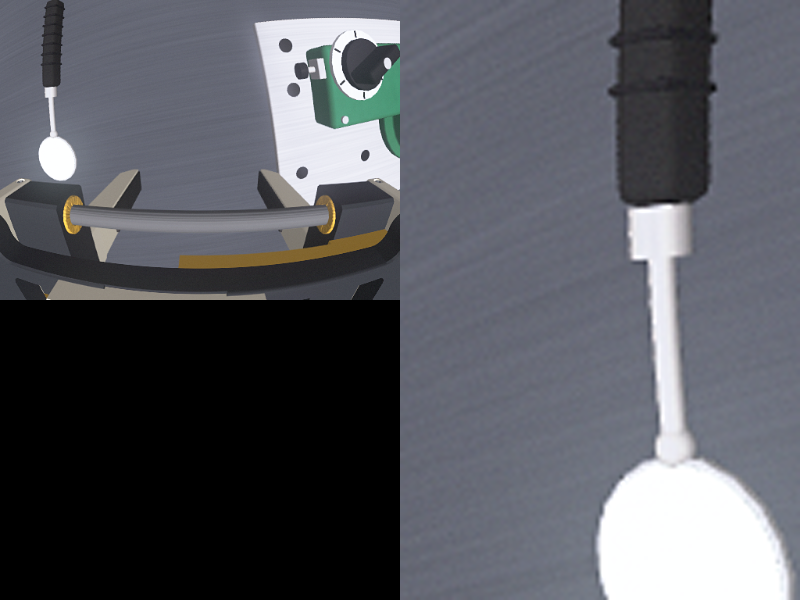

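The oblique view shows the head disc clearly, centred at about px (72,204), with its stem and the front end of the handle. I'll fit the mirror pose and swivel angle to it.

```bash
cat > fit.py <<'E'
from h import *
import pickle
from scipy.optimize import least_squares
s,i=pickle.load(open("w4.pkl","rb")); b=cv2.imread("pics/w4.png")
g=cv2.cvtColor(b,cv2.COLOR_BGR2GRAY); S=6
G=cv2.resize(g[165:240,30:115],None,fx=S,fy=S,interpolation=cv2.INTER_CUBIC)
_,m=cv2.threshold(G,165,255,cv2.THRESH_BINARY)
m=cv2.morphologyEx(m,cv2.MORPH_OPEN,np.ones((61,61),np.uint8)) if 0 else m
cs,_=cv2.findContours(m,cv2.RETR_EXTERNAL,cv2.CHAIN_APPROX_NONE)
c=max(cs,key=cv2.contourArea)[:,0].astype(float)
pts=(c+.5)/S-.5+[30,165]
pts=pts[pts[:,1]>176]; pts=pts[::6]
th=np.linspace(0,2*np.pi,120)
def frame(p):
    gx,gy,ps,ph=p; R=Ro.from_euler("z",ps).as_matrix(); o=np.array([gx,gy,.011]); return o,R,R@Ro.from_euler("x",ph).as_matrix()
def P(o,R,X): return proj("wrist",o+R@np.array(X),i)
# crop px -> image px
cp=lambda u,v:np.array([(u-400+.5)/4-.5,60+(v+.5)/4-.5])
stem=[cp(662,275),cp(665,340),cp(671,425)]
L=[cp(621,10),cp(619,180)]; Rr=[cp(712,10),cp(708,180)]; F=cp(664,203)
def line(q,a,b):
    d=(b-a)/np.linalg.norm(b-a); return d[0]*(q-a)[1]-d[1]*(q-a)[0]
def res(p,full=True):
    o,R,H=frame(p); ax=np.array([0,0,.002])
    cir=[proj("wrist",o+R@(ax+[.135,0,0])+H@np.array([.03*np.cos(t),.03*np.sin(t),z]),i) for z in(.002,-.002) for t in th]
    hull=cv2.convexHull(np.array(cir,np.float32))
    r=[-cv2.pointPolygonTest(hull,(float(x),float(y)),True) for x,y in pts]
    w=2
    r+=[w*line(q,P(o,R,[.06,0,.002]),P(o,R,[.1,0,.002])) for q in stem]
    r+=[w*line(q,P(o,R,[0,.009,.011]),P(o,R,[.04,.009,.011])) if 0 else w*line(q,P(o,R,[0,-.009,.011]),P(o,R,[.04,-.009,.011])) for q in L]
    r+=[w*line(q,P(o,R,[0,.009,-.011]),P(o,R,[.04,.009,-.011])) for q in Rr]
    return np.array(r)
for p0 in (.2,-.2):
    f=least_squares(res,[.5,-.37,-.18,p0],x_scale=[.01,.01,.1,.1],diff_step=1e-4)
    r=f.fun; n=len(pts); print(f.x.round(4),"rms disc",np.sqrt((r[:n]**2).mean()).round(3),"others",r[n:].round(2)/2,n)
    o,R,H=frame(f.x); print("head ctr",(o+R@[.135,0,.002]).round(4),"front top edge",P(o,R,[.045,0,.011]),P(o,R,[.045,0,0]),"seen",F)
np.save("mirror.npy",f.x)
E
python3 fit.py
```

```text
[ 0.4999 -0.3633 -0.216   0.0381] rms disc 0.297 others [-0.035  0.31   0.25  -2.38  -2.435  2.085  2.41 ] 133
head ctr [ 0.6317 -0.3922  0.013 ] front top edge [ 59.14443297 112.04674504] [ 65.70450275 111.55863689] seen [ 65.625 110.375]
[ 0.4999 -0.3633 -0.216   0.0382] rms disc 0.297 others [-0.035  0.31   0.25  -2.38  -2.435  2.09   2.41 ] 133
head ctr [ 0.6317 -0.3922  0.013 ] front top edge [ 59.14457288 112.04674627] [ 65.70464083 111.55863849] seen [ 65.625 110.375]
```

```bash
for t in 140 190 215; do sed "s/G,165/G,$t/;s/for p0 in (.2,-.2)/for p0 in (.1,)/;/np.save/d" fit.py > f2.py; python3 f2.py | head -1; done; rm f2.py
python3 - <<'E'
from h import *
# head disc outline check in the two fixed cameras for two phi is too coarse; just give the grasp goal
p=np.load("mirror.npy"); print(p, "handle deg",np.degrees(p[2]),"jaw deg",np.degrees(p[2])+90)
s=monitor.read_state(); T=Ro.from_rotvec(s["orientation"]).as_matrix()
print("jaw now",np.degrees(np.arctan2(T[1,1],T[0,1])),"shift mm",(np.array([p[0],p[1],.011-.008])-s["tool_pos"])*1000)
E
```

```text
[ 0.4999 -0.3634 -0.2135  0.0081] rms disc 0.242 others [ 0.025  0.405  0.38  -2.445 -2.42   2.02   2.43 ] 139
[ 0.4998 -0.3632 -0.2171  0.0576] rms disc 0.39 others [-0.07   0.265  0.185 -2.355 -2.45   2.115  2.395] 132
[ 0.4998 -0.3632 -0.2184  0.0777] rms disc 0.488 others [-0.1    0.215  0.115 -2.32  -2.46   2.145  2.38 ] 132
[ 0.49986216 -0.36327308 -0.21600076  0.03816595] handle deg -12.375931977181393 jaw deg 77.6240680228186
jaw now 79.69962367369176 shift mm [-155.97151804 -151.33790999  -99.68234093]
```

The swivel estimate is about 0.01–0.04 rad. The spread moves the tag only a few mm in the glass, so it's close enough to grasp. I'll approach the handle.

Request:
servo_tool([
  [[-1,-31,-30,0,0,0,-0.009],[-1,-31,-30,0,0,0,-0.009],[-1,-31,-30,0,0,0,-0.009],[-1,-31,-30,0,0,0,-0.009],[-1,-32,-31,0,0,0,0],[-1,0,0,-30,0,0,0],[-1,0,0,-30,0,0,0],[-1,0,0,0,0,0,0],[-1,0,0,0,0,0,0],[-1,0,0,0,0,0,0]],
], force=40)

```text
t: 9.55
tool_pos: [0.5008, -0.3642, 0.0443]
orientation: [0.333, 3.121, -0.003]
force: [-0.2, -0.2, -0.6]
opening: 0.0928
```

```bash
cat > fit3.py <<'E'
src=open("fit.py").read().split("th=np.linspace")
exec(src[0])
G=cv2.GaussianBlur(cv2.resize(g.astype(np.float32),None,fx=S,fy=S,interpolation=cv2.INTER_CUBIC),(0,0),3)
c0=pts.mean(0); P2=[]
for a in np.linspace(0,2*np.pi,140):
    if np.sin(a)<-.75: continue
    r=np.arange(14,36,.05); q=c0+np.outer(r,[np.cos(a),np.sin(a)]); 
    pr=cv2.remap(G,((q[:,0]+.5)*S-.5).astype(np.float32)[None],((q[:,1]+.5)*S-.5).astype(np.float32)[None],cv2.INTER_LINEAR)[0]
    d=np.gradient(pr); P2.append(np.r_[q[np.argmin(d)],pr[np.argmin(d)]])
P2=np.array(P2); print("edge level range",np.percentile(P2[:,2],[10,50,90]))
pts=P2[:,:2]
exec("th=np.linspace"+src[1].replace("for p0 in (.2,-.2)","for p0 in (.1,)"))
E
python3 fit3.py
python3 - <<'E'
from h import *
import pickle
s=monitor.read_state(); p=np.load("mirror.npy"); T=Ro.from_rotvec(s["orientation"]).as_matrix()
print(s["t"],s["tool_pos"],"jaw",np.degrees(np.arctan2(T[1,1],T[0,1])),"tilt",T[:,2].round(3),(np.array([p[0],p[1],.014])-s["tool_pos"])*1000,s["q"].round(2))
E
```

```text
edge level range [176.27679138 186.78006744 194.48198547]
[ 0.4996 -0.3632 -0.2165  0.0444] rms disc 0.264 others [-0.045  0.295  0.215 -2.36  -2.45   2.105  2.4  ] 108
head ctr [ 0.6315 -0.3922  0.013 ] front top edge [ 59.13143739 111.76912044] [ 65.69232561 111.29027099] seen [ 65.625 110.375]
9.55 [ 0.50075215 -0.36420037  0.04429618] jaw 77.83414508311363 tilt [ 0.002 -0.002 -1.   ] [ -1.13987195   0.99451232 -30.29617788] [-0.71  0.34  1.6  -0.    1.2  -2.07]
```

Request:
servo_tool([
  [[-1,-1,1,-15,0,0,0],[-1,0,0,-15,0,0,0],[-1,0,0,0,0,0,0],[-1,0,0,0,0,0,0],[0,0,0,0,0,0,0],[0.4,0,0,0,0,0,0],[1,0,0,0,0,0,0],[1,0,0,0,0,0,0],[1,0,0,0,0,0,0],[1,0,0,0,0,0,0],[1,0,0,0,0,0,0]],
], force=40)

```text
t: 10.65
tool_pos: [0.4983, -0.3625, 0.0118]
orientation: [-0.332, -3.124, -0.0]
force: [-0.0, -0.5, -0.2]
opening: 0.0415
```

Request:
servo_tool([
  [[1,0,0,0,0,0,0],[1,0,0,0,0,0,0],[1,0,0,0,0,0,0]],
])

```text
t: 10.95
tool_pos: [0.4984, -0.3626, 0.0119]
orientation: [0.332, 3.124, -0.0]
force: [0.5, 1.1, 0.1]
opening: 0.0177
```

```bash
cat > goal.py <<'E'
from h import *
O=np.array([.648,.105,0]); YAW=.026; PHI=.035
Rz=Ro.from_euler("z",YAW).as_matrix()
W=lambda v:O+Rz@(np.array(v)/1000)
F=W([0,120,120]); A=W([18,73,225]); n=(A-F)/np.linalg.norm(A-F)
def goal(th):
    h=np.array([np.cos(th),np.sin(th),0]); h[2]=-(h[:2]@n[:2])/n[2]; h/=np.linalg.norm(h)
    Hd=np.c_[h,np.cross(n,h),n]; M=Hd@Ro.from_euler("x",-PHI).as_matrix()
    R=M@np.diag([-1,1,-1.]); grip=F-M@[.135,0,.002]-n*.002
    return grip-M@[.0015,0,-.0009],R,M
def tocmd(th,s=None):
    s=s or monitor.read_state(); R0=Ro.from_rotvec(s["orientation"]); p,R,_=goal(th)
    return (p-s["tool_pos"])*1000,(Ro.from_matrix(R)*R0.inv()).as_rotvec(),p,R
if __name__=="__main__":
    s=monitor.read_state(); print("F",F,"n",n,"opening",s["opening"],s["force"])
    for d in(-15,0,15,30):
        dp,dr,p,R=tocmd(np.radians(d)); print(d,"shift",dp.round(0),"turn",dr.round(3),np.linalg.norm(dr).round(2),"tcp",p.round(3),"jaw",np.degrees(np.arctan2(R[1,1],R[0,1])).round(0))
        # body box corners (bottom face 57mm behind TCP.. conservative 60 up to 200mm)
        C=np.array([p+R@[x,y,z] for x in(-.0375,.0375) for y in np.linspace(-.094,.094,9) for z in np.linspace(-.073,-.25,12)])
        k=(C[:,2]<.21); print("   body min radius from axis below .21:",np.min(np.linalg.norm((C-O)[k,:2],axis=1)).round(3),"min z",C[:,2].min().round(3))
E
python3 goal.py
```

```text
F [0.64488035 0.22495944 0.12      ] n [ 0.16502896 -0.39949018  0.90176107] opening 0.01773170769682338 [0.53043203 1.08132638 0.12532474]
-15 shift [ 19. 623. 143.] turn [ 0.371  0.2   -0.094] 0.43 tcp [0.518 0.26  0.155] jaw 70.0
   body min radius from axis below .21: 0.114 min z 0.184
0 shift [ 12. 589. 130.] turn [0.392 0.138 0.175] 0.45 tcp [0.51  0.226 0.142] jaw 86.0
   body min radius from axis below .21: 0.09 min z 0.168
15 shift [ 14. 553. 114.] turn [0.41  0.072 0.454] 0.62 tcp [0.513 0.191 0.126] jaw 103.0
   body min radius from axis below .21: 0.066 min z 0.153
30 shift [ 28. 521.  97.] turn [0.422 0.002 0.738] 0.85 tcp [0.526 0.158 0.109] jaw 122.0
   body min radius from axis below .21: 0.044 min z 0.136
```

Request:
servo_tool([
  [[1,0,0,30,0,0,0],[1,0,0,40,0,0,0],[1,0,0,40,0,0,0],[1,0,0,40,0,0,0],[1,0,0,40,0,0,0],[1,0,0,40,0,0,0],[1,0,0,20,0,0,0],[1,0,0,0,0,0,0],[1,0,0,0,0,0,0]],
])

```text
t: 11.85
tool_pos: [0.4982, -0.3624, 0.261]
orientation: [-0.332, -3.124, -0.0]
force: [-0.4, 0.0, -3.3]
opening: 0.0179
```

Request:
servo_tool([
  [[1,-10,45,0,0,0,0],[1,-10,45,0,0,0,0],[1,-10,45,0,0,0,0],[1,-10,45,0,0,0,0],[1,-10,45,0,0,0,0],[1,-10,45,0,0,0,0],[1,-10,45,0,0,0,0],[1,-10,45,0,0,0,0]],
])

```text
t: 12.65
tool_pos: [0.4164, -0.0009, 0.259]
orientation: [-0.332, -3.12, -0.0]
force: [1.0, 0.6, -1.4]
opening: 0.0179
```

Request:
servo_tool([
  [[1,0,44,0,0.062,0.033,-0.016],[1,0,44,0,0.062,0.033,-0.016],[1,0,44,0,0.062,0.033,-0.016],[1,0,44,0,0.062,0.033,-0.016],[1,0,44,0,0.062,0.033,-0.016],[1,0,44,0,0.062,0.033,-0.016],[1,0,0,0,0,0,0],[1,0,0,0,0,0,0]],
])

```text
t: 13.45
tool_pos: [0.417, 0.2613, 0.259]
orientation: [-0.44, -2.824, -0.502]
force: [-0.7, -0.1, -0.8]
opening: 0.0175
```

```bash
python3 - <<'E'
from goal import *
s=monitor.read_state(); dp,dr,p,R=tocmd(np.radians(-15),s); print(s["t"],s["tool_pos"],s["opening"],s["force"],s["q"].round(2)); print(dp.round(1),dr.round(3))
E
```

```text
13.45 [0.41702542 0.26125956 0.25899283] 0.017522358804550497 [-0.65631921 -0.14938612 -0.81218132] [ 0.15 -0.14  1.77  0.4   1.64 -1.1 ]
[ 100.7   -1.2 -103.6] [ 0.001 -0.003  0.001]
```

Request:
servo_tool([
  [[1,20,0,-20,0,0,0],[1,20,0,-20,0,0,0],[1,20,0,-20,0,0,0],[1,20,-1,-22,0,0,0],[1,20,0,-22,0,0,0],[1,0,0,0,0,0,0],[1,0,0,0,0,0,0],[1,0,0,0,0,0,0]],
])

```text
t: 14.25
tool_pos: [0.5183, 0.26, 0.1586]
orientation: [-0.441, -2.829, -0.507]
force: [0.4, -1.1, -1.3]
opening: 0.0176
```

```bash
python3 - <<'E'
from goal import *
s=monitor.read_state(); dp,dr,p,R=tocmd(np.radians(-15),s); print(s["t"],s["tool_pos"],s["opening"],s["force"],s["q"].round(2)); print(dp.round(1),dr.round(3))
t=eyes.read_camera("top")[:,:,::-1].copy(); c=eyes.read_camera("scene")[:,:,::-1].copy(); w=eyes.read_camera("wrist")[:,:,::-1]
cv2.imwrite("pics/t5.png",t);cv2.imwrite("pics/s5.png",c);cv2.imwrite("pics/w5.png",w)
print("F top",proj("top",F),"scene",proj("scene",F),"flange top c",proj("top",O+[0,0,.202]),proj("scene",O+[0,0,.202]))
print("plate corners top",[proj("top",W([x,y,12])).round(1) for x in(-130,130) for y in(-230,370)],"scene",[proj("scene",W([x,y,12])).round(1) for x in(-130,130) for y in(-230,370)])
fl=proj("scene",F).astype(int); ft=proj("top",F).astype(int)
out=np.zeros((600,800,3),np.uint8)
a=c[fl[1]-60:fl[1]+60,fl[0]-80:fl[0]+80]; out[:300,:400]=cv2.resize(a,(400,300),interpolation=cv2.INTER_CUBIC)
a=t[ft[1]-45:ft[1]+45,ft[0]-60:ft[0]+60]; out[:300,400:]=cv2.resize(a,(400,300),interpolation=cv2.INTER_CUBIC)
out[300:,:400]=cv2.resize(c,(400,300)); out[300:,400:]=cv2.resize(w,(400,300))
print("scene crop scale 2.5 origin",fl-[80,60],"top crop scale 3.333 origin",ft-[60,45])
cv2.imwrite("pics/m5.png",out)
E
```

```text
14.25 [0.51830406 0.26002508 0.15860549] 0.017580873472074657 [ 0.38201875 -1.1463393  -1.25507832] [ 0.12  0.19  1.62  0.4   1.48 -1.2 ]
[-0.5  0.1 -3.2] [-0.001  0.002  0.003]
F top [204.64774076 161.68885933] scene [323.00178922 203.52969339] flange top c [229.9954718 156.0097353] [306.34895756 200.38530681]
plate corners top [array([281.5, 193.2]), array([154.7, 195.3]), array([279.8, 140.7]), array([156.6, 142.8])] scene [array([230.7, 258.9]), array([326.1, 184.4]), array([292.2, 299.6]), array([381.8, 210.1])]
scene crop scale 2.5 origin [243 143] top crop scale 3.333 origin [144 116]
```

View pics/m5.png

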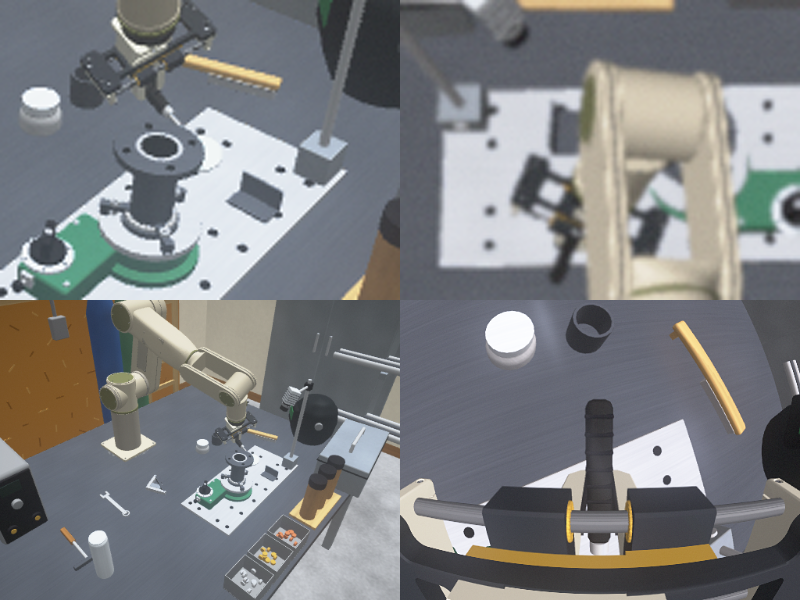

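The scene crop shows the flange within about 1 px of its predicted position. The mirror head is at the focus spot beside and below the flange, with its visible edge at (222,152), and it is clear of everything. A final 3 mm drop is left.

Request:
servo_tool([
  [[1,0,0,-3,0,0,0],[1,0,0,0,0,0,0],[1,0,0,0,0,0,0],[1,0,0,0,0,0,0],[1,0,0,0,0,0,0],[1,0,0,0,0,0,0]],
])

```text
t: 15.0
tool_pos: [0.5184, 0.2605, 0.1549]
orientation: [-0.441, -2.828, -0.507]
force: [-0.2, 0.2, -1.6]
opening: 0.0175
```

```bash
python3 - <<'E'
from goal import *
import pickle
s=monitor.read_state(); dp,dr,p,R=tocmd(np.radians(-15),s); print(s["t"],s["opening"],s["force"],np.abs(s["dq"]).max()); print(dp.round(1),dr.round(3))
c=eyes.read_camera("scene")[:,:,::-1].copy(); g=cv2.resize(c[160:240,270:370],None,fx=6,fy=6,interpolation=cv2.INTER_CUBIC)
cols={-.12:(255,0,0),.035:(0,200,0),.19:(0,0,255)}
_,_,M=goal(np.radians(-15)); T=Ro.from_rotvec(s["orientation"]).as_matrix()@np.diag([-1,1,-1.])
grip=s["tool_pos"]+T@[.0015,0,-.0009]
out=np.hstack([g[:, :400],g[:,:400].copy()]) if 0 else g
for ph,col in cols.items():
    H=T@Ro.from_euler("x",ph).as_matrix(); ce=grip+T@[.135,0,.002]
    q=[proj("scene",ce+H@np.array([.03*np.cos(a),.03*np.sin(a),.002])) for a in np.linspace(0,6.283,60)]
    cv2.polylines(out,[np.round((np.array(q)-[270,160]+.5)*6).astype(int)],True,col,1)
cv2.imwrite("pics/s6.png",out)
E
```

```text
15.0 0.017519940900111008 [-0.18211896  0.24277279 -1.60712456] 0.001352906980517164
[-0.7 -0.4  0.5] [-0.001  0.002  0.002]
```

View pics/s6.png

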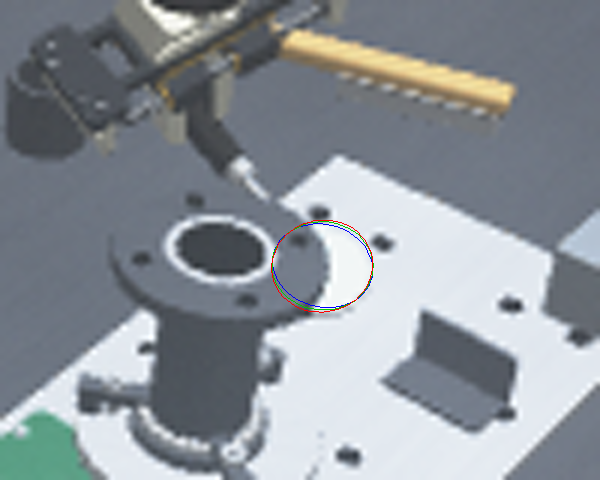

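The overlaid outline falls on the visible mirror head, the arm is still and nothing touches. I'll hand the job in.

```bash
python3 -c "
from plant import job
print(job.close_job())"
```

```text
the job is handed in; nothing more can be done
None
```

I turned the knob to its next position, then picked up the mirror and held it still at the focus point, angled at the computed aim. I handed the job in at about 15 s of robot time.

- **Knob:** I gripped the bar by its ends and turned it 60.5° clockwise. After I let go, the pictures showed the bar at about -59°, so it stayed in the new position. I could not see the tag itself in any picture; I inferred its place from the knob's angle.
- **Mirror hold:** I gripped the handle at 40 N, with the opening at 17.5 mm for the 18 mm handle. At the end, the hand was within 1 mm and 0.003 rad of the goal. It was at rest, with only about 1.6 N on the wrist, which is the mirror's weight. The outline drawn in the scene picture fell on the mirror head, clear of the flange and everything else.
- **Less certain:**
  - **Head swivel:** my estimates from one picture ran from 0.01 to 0.08 rad depending on how I marked the edge, and I used 0.035. By my estimate that puts the tag at most a few mm from the middle of the mirror. The final scene picture was too coarse to check the angle.
  - **Positioner's place:** the estimates from different cameras disagreed by up to about 10 mm. The values I used matched the flange in the scene picture to about 1 px.

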